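# Fit the grater insert on the slicer's two pegs

## Task

Fit the grater insert (green rim) on the kitchen slicer: pick it up off the counter, feel its two end holes onto both pegs of the deck together, then press it down until both orange end clips have snapped over it and it lies flat and fully home, and let go. The deck slides loosely endways on its box and its place is not known exactly, so find the pegs with light pressure and never force the plate. Leave the grey slicing insert, the food holder and the glass where they are.

Things in the scene. Friction and masses are not known exactly. Their poses are not given: they have to be found in the camera images.
- grater: The insert to fit, loose, flat on the counter, right side up: plate 62 wide (x) by 224 long (y) by 12 thick, about 130 g. Bright green plastic rim, steel middle with rows of raised round teeth, tops 1 mm below the rim. Origin: centre of its underside, z up. A half turn about z makes no difference. Best held across its width at mid length.
- hole_a (a point): Centre, on the underside, of the round through hole in the grater's +y end: 11.5 mm in diameter, on the long centre line, 85 mm from the plate's origin.
- hole_b (a point): The same for the hole in its -y end, 85 mm from the plate's origin. The plate is solid from each hole to the toothed panel, which begins 50 mm from the origin.
- slicer_box: The slicer's clear plastic catch box, fixed to the counter: 112 (x) by 290 (y) by 72 high, open on top. Origin: centre of its underside; y along its length. On its rim lies the white deck (an open frame, 104 by 256, itself not reported), which carries the pegs and clips and slides only along the box's y.
- deck_at_stop (a point): Point fixed to the box, 92 mm above the counter, 12 mm to the -y side of the box's centre: where the deck's middle is when the deck is slid fully to its stop at the box's -y end. In truth it has been left anywhere from 4 to 24 mm from there, towards +y, where the other stop is. About 5 N of friction holds it.
- peg_a_at_stop (a point): Fixed to the box, 120 mm above the counter: where the tip of the deck's +y peg is IF the deck is at its -y stop (85 mm from the deck's middle). Each peg is an upright black pin, 9 mm in diameter, only its tip's rim rounded by about 1 mm, rigid on the deck, on a white plinth whose flat top (56 by 40) is 92 mm above the counter.
- peg_b_at_stop (a point): The same for the deck's -y peg. Both pegs shift together with the deck, by the same amount, along the box's y only. Home: the plate's underside flat on both plinths, 92 mm above the counter, a peg through each hole, its length along the box.
- clip_a_at_stop (a point): Fixed to the box: where the nose of the +y orange snap clip is with the deck at its -y stop (110 mm from the deck's middle, 105 mm above the counter). The other clip mirrors it; both move with the deck. The nose slopes up to 113 mm. The plate's end bends it aside coming down (3 to 7 N of push per clip); it snaps back over the top edge of a plate that is home.
- rail_gap (a point): Fixed to the box, 80 mm above the counter over its centre: height of the deck's low side rails between the plinths (inner faces 38 mm, outer 52 mm from the centre line). Fingers holding the plate at mid length thus have 12 mm of room under its underside when it is home.
- slice_insert: the other insert, not wanted: same shape and size as the grater, with a grey rim and one slanting blade instead of teeth; loose on the counter. Leave it alone.
- food_holder: white round food holder with a knob, 80 mm across, 55 high, loose on the counter; origin: centre of its underside. Leave it alone.
- tumbler: clear drinking glass, 68 mm across, 95 high, loose on the counter; origin: centre of its underside. Leave it alone.
There are look-alikes about, which are no part of the job. What is meant by the grater is not blue or red, and is the larger of those in its own colour.

How it is judged:
By the outcome, as a careful person would: the job done as asked, in the order asked, and still so for the second after the job is handed in, with the robot touching nothing.
It also fails if it takes over 67 s, if anything falls off the work surface, if the arm or the gripper's body presses on something with over 40 N, if the wrist force passes 120 N, or if a joint passes its speed limit or range.

## Robot

A 6-joint arm with a two-finger parallel gripper is mounted at the origin on the work surface. World frame = base frame: x ahead of the robot, y to its left, z up, the work surface at z = 0. Lengths are in mm, angles in degrees, forces in N, time in s.
With the tool pointing down it reaches from about 300 to 850 mm from the base axis. Payload 4.2 kg.
Tool frame: the origin (TCP) lies at the very end of the fingers, on their centre line; the grasp point (between the pads) lies 19 mm behind it (hold_point_z is the z of the grasp point in the tool frame, in mm); z points along the fingers, y is the direction in which the jaws open and shut (so a half turn about z gives the same grasp; the last joint's range is limited). The gripper opens to 91 mm and grips with 3 to 60 N. Pads are 32 mm wide; open, the fingers measure 118 mm over their backs; the gripper's body (76 mm by 178 mm) begins 60 mm behind the grasp point.
Start: joints at [-64.343, 18.312, 89.639, -0, 72.044, -1.146], TCP at [259.287, -513.238, 213.976] pointing down, gripper open.
Joint ranges: [-177.97, 177.97], [-48.28, 115.42], [12.27, 149.76], [-77.06, 257.06], [2.81, 150.46], [-146.56, 146.56]. Speed limits (degrees/s): [147.25, 147.25, 180, 180, 180, 180].

## Interface

Orientations are given as [roll, pitch, yaw] about the fixed x, y, z axes, in that order (R = Rz(yaw) Ry(pitch) Rx(roll)).
In Python, from workcell import state, grab_frame, job_done, hold_point_z gives the robot as it stands. The module is installed in compiled form; this text tells all that it offers.
- The arm moves only by the shell command python3 -m creep 'ROWS' [FORCE]. ROWS is JSON, a list of rows, each a list of 7 numbers: the closure, from 0 (fully open) to 1 (shut), then the shift along the tool's x, y, z in mm, then the turn, a rotation vector about the tool's x, y, z in degrees. A call has 1 to 5 rows; each row shifts and turns the commanded pose from where the row before left it, along the tool's axes as they then stand; what a row does not reach is not made up. A row lasts 1/8 s, in which the tool goes at most 62.5 mm and 10.7 degrees, less where a joint would pass 70% of its speed; a pose out of reach is approached as far as the arm can. A call is refused whole if a number of a shift passes 62.5 or a number of a turn 10.7, either way. A call with a gripper value outside its range is refused whole. The fingers move at their own pace and stop on an object; FORCE is the grip in N (left out, the last holds). Time passes only in rows, so rows that do not move let the fingers close. It gives the time, the measured TCP pose, the force and the opening at its end, in the units of the state.
- state(): the state, without advancing time (a new reading comes with each control period).
- grab_frame(name): name is "side" or "top" or "wrist"; returns a dict with "frame" (420x560x3 uint8, red, green, blue), "fx", "fy", "cx", "cy" (pixels), "view" (4x4, takes a point from world to camera coordinates). Camera axes: x right, y down, z forward; pixel columns grow to the right and rows downward; lengths in mm; the calibration is good to about 2 mm. A picture is of the moment at which its call begins. There is no depth.
- job_done(): hands the job in, once; it reports no verdict.
The state is a dict: "time_s": time; "qpos": joint angles; "qvel": joint speeds; "effort": joint torques, N m; "ee_pos": TCP position; "ee_rot": TCP orientation; "force": force on the tool from outside, world axes, zero at the start; "torque": the same for the moment, N m; "gripper_width": finger opening in mm.
Only numpy, scipy, OpenCV 4.12 (cv2) and the standard library are available. Lean on these libraries where they do the work, as an engineer would, in place of code of your own. Each camera call takes 0.05 s, during which the arm holds its last target.

## Working session

There is one attempt and no reset: what is moved stays moved. The work goes in short steps, Python scripts to look and compute and a shell command to move; the robot and the scene stay as the last step left them, time stands still between calls to the robot, and variables do not carry over. Pictures are saved under pics/ and viewed, and the job is handed in when it is done.

```bash
mkdir -p pics; ls; cat > h.py <<'E'
import numpy as np, cv2
from workcell import state, grab_frame, job_done, hold_point_z
def snap(name,out):
    f=grab_frame(name); cv2.imwrite(f'pics/{out}.png',cv2.cvtColor(f['frame'],cv2.COLOR_RGB2BGR)); 
    np.savez(f'pics/{out}.npz',**{k:np.array(v) for k,v in f.items()}); return f
def load(out): return dict(np.load(f'pics/{out}.npz'))
def ray(f,u,v,z):
    V=np.array(f['view']); R=V[:3,:3]; t=V[:3,3]; c=-R.T@t
    d=R.T@np.array([(u-f['cx'])/f['fx'],(v-f['cy'])/f['fy'],1.])
    return c+d*(z-c[2])/d[2]
def proj(f,p):
    V=np.array(f['view']); q=V[:3,:3]@np.array(p)+V[:3,3]; return np.array([f['fx']*q[0]/q[2]+f['cx'],f['fy']*q[1]/q[2]+f['cy']])
E
python3 - <<'E'
from h import *
for n in('side','top','wrist'):
    f=snap(n,n+'0'); V=f['view']; print(n,f['fx'],f['cx'],f['cy'],-V[:3,:3].T@V[:3,3],V[2,:3])
print(state(),hold_point_z)
E
```

```text
pics
side 403.3705000805656 282.3094807513537 211.6203103514504 [538.85851943 738.28989228 657.62584412] [ 0.02742299 -0.83490889 -0.54970458]
top 479.10757212924034 283.3199338432764 207.39419406286407 [ 469.82742738 -112.62570659 1300.58329567] [ 0.07700215  0.00356513 -0.99702455]
wrist 339.6038491901916 281.54817352260824 208.67549783206326 [ 322.1447286  -481.51517462  383.99572017] [-0.2246561  -0.11195961 -0.96798486]
{'time_s': 0.15, 'qpos': array([-6.43441979e+01,  1.83451688e+01,  8.96894071e+01,  5.05525441e-04,
        7.20425277e+01, -1.14627118e+00]), 'qvel': array([-0.02520648, -0.16220658, -0.22715402,  0.08906497, -0.02552451,
       -0.04123184]), 'effort': array([-1.70394771e-03, -4.12774873e+01, -2.32154059e+01,  7.27928267e-02,
        4.32730734e-02, -9.55498763e-05]), 'ee_pos': array([ 259.11645244, -512.90117358,  213.30032445]), 'ee_rot': array([-1.79922921e+02, -2.02304113e-03,  2.68019158e+01]), 'force': array([-0.0129564 ,  0.0385731 ,  0.62557751]), 'torque': array([-0.0099188 ,  0.05200956, -0.03343772]), 'gripper_width': 90.97239712168607} -18.8
```

View pics/top0.png

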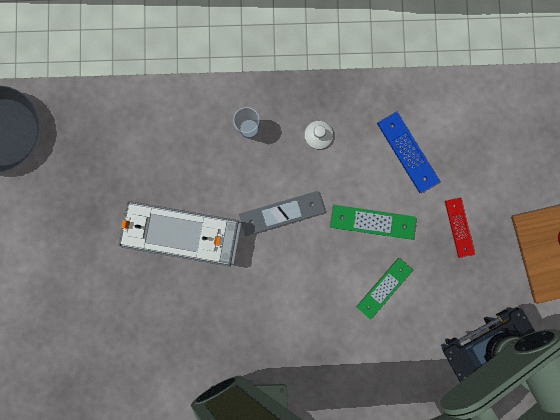

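View pics/side0.png

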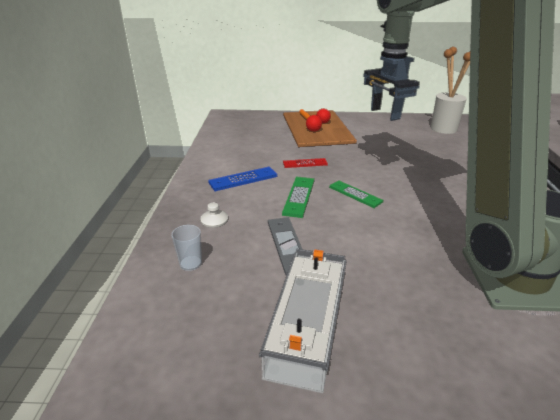

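View pics/wrist0.png

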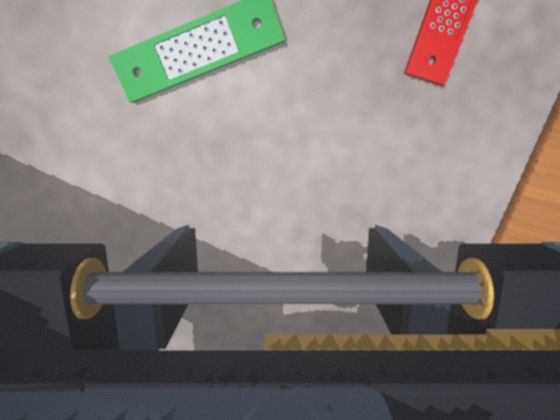

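The top view shows the larger green plate at about (373,222), the box at about (180,234) with its orange clips at (125,224) and (218,240), and the small green look-alike at (385,288). Next I'll measure these.

```bash
python3 - <<'E'
from h import *
f=load('top0'); im=f['frame']; hsv=cv2.cvtColor(im,cv2.COLOR_RGB2HSV)
g=cv2.inRange(hsv,(50,120,50),(75,255,255))
g=cv2.morphologyEx(g,cv2.MORPH_CLOSE,np.ones((9,9)))
for c in cv2.findContours(g,0,2)[0]:
    if cv2.contourArea(c)<200: continue
    P=np.array([ray(f,*p[0],12)[:2] for p in c],np.float32); print('green',cv2.minAreaRect(P))
o=cv2.inRange(hsv,(5,170,120),(20,255,255))
for c in cv2.findContours(o,0,2)[0]:
    if cv2.contourArea(c)>20:
        r=cv2.boundingRect(c); 
        if r[0]<300: m=cv2.moments(c);u,v=m['m10']/m['m00'],m['m01']/m['m00'];print('or',r,u,v,ray(f,u,v,113))
k=(im[:,:,:].max(2)<50).astype(np.uint8)
for c in cv2.findContours(k,0,2)[0]:
    r=cv2.boundingRect(c)
    if 100<r[0]<260 and 190<r[1]<280: print('blk',r)
cr=im[195:275,105:265]; cv2.imwrite('pics/cropT.png',cv2.resize(cv2.cvtColor(cr,cv2.COLOR_RGB2BGR),None,fx=5,fy=5,interpolation=0))
s=load('side0')['frame'][240:395,250:360]; cv2.imwrite('pics/cropS.png',cv2.resize(cv2.cvtColor(s,cv2.COLOR_RGB2BGR),None,fx=3.8,fy=3.8,interpolation=0))
E
```

```text
green ((347.7051086425781, -370.654296875), (49.19426727294922, 173.82757568359375), 46.992225646972656)
green ((524.8540649414062, -347.2392578125), (224.43157958984375, 61.89676284790039), 80.1164321899414)
or (214, 236, 6, 9) 216.44654088050314 240.06918238993708 [484.84920715  59.19588531 113.        ]
blk (230, 264, 1, 1)
blk (120, 244, 1, 1)
blk (203, 237, 4, 3)
blk (135, 225, 6, 3)
```

View pics/cropT.png

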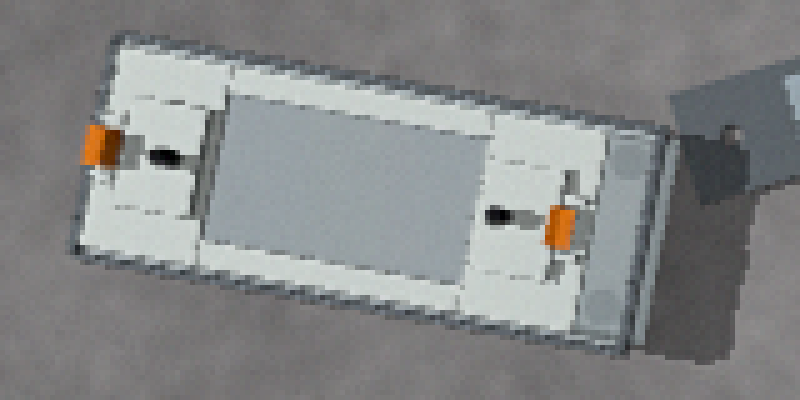

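View pics/cropS.png

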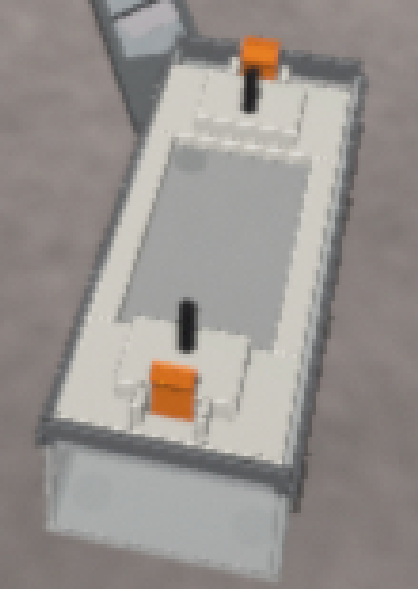

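```bash
python3 - <<'E'
from h import *
t=load('top0'); s=load('side0')
def T(x,y): return 105+x/5-.5,195+y/5-.5
def S(x,y): return 250+x/3.8-.5,240+y/3.8-.5
def tri(a,b):
    A=[];B=[]
    for f,(u,v) in((t,a),(s,b)):
        V=f['view'];K=np.array([[f['fx'],0,f['cx']],[0,f['fy'],f['cy']],[0,0,1]]);P=K@V[:3]
        for i,w in((0,u),(1,v)):
            r=(w*P[2]-P[i])/P[2][:3].dot([500,100,100]) if 0 else w*P[2]-P[i]; A.append(r[:3]);B.append(-r[3])
    return np.linalg.lstsq(np.array(A),np.array(B),rcond=None)[0]
pa=tri(T(156,154),S(186,303)); pb=tri(T(491,213),S(250,72))
print('tri',pa,pb,np.linalg.norm(pa-pb))
for nm,p in(('a',T(156,154)),('b',T(491,213))): print('top ray',ray(t,*p,120))
for nm,p in(('a',S(186,303)),('b',S(250,72))): print('side ray',ray(s,*p,120))
a,b=ray(t,*T(156,154),120),ray(t,*T(491,213),120); print(np.linalg.norm(a-b),np.degrees(np.arctan2(*(a-b)[:2])),(a+b)/2)
# plinth/deck corners at rim top ~? ; box outer rim corners
for q in((120,35),(75,252),(622,352),(672,135)): print('rim',ray(t,*T(*q),74)[:2])
E
```

```text
tri [525.96016965 257.31083437 119.21316356] [492.19110254  92.24765699 118.46928104] 168.48369589703665
top ray [526.34699938 257.04891398 120.        ]
top ray [492.93871996  91.9310159  120.        ]
side ray [525.38297276 258.05260516 120.        ]
side ray [491.23347176  94.15879843 120.        ]
168.46374506376534 11.438231051684054 [509.64285967 174.48996494 120.        ]
rim [590.34265396 289.87358413]
rim [479.4999532  313.05600839]
rim [421.44604141  34.08711999]
rim [531.32467931   6.52907463]
```

Pegs triangulate 168.5 mm apart (should be 170) at z≈119 (should be 120), and the box axis is yawed about 11.65°. The grater measures 224×62, which matches, with its long axis at 80.1°. I'll turn the tool to match it.

```bash
cat >> h.py <<'E'
from scipy.spatial.transform import Rotation as Ro
def delta(target,yaw=None):
    s=state(); R=Ro.from_euler('xyz',s['ee_rot'],degrees=True)
    d=R.inv().apply(np.array(target)-s['ee_pos']); print('tool shift',d.round(1), 'pos',s['ee_pos'].round(2),'rot',s['ee_rot'].round(2),'t',round(s['time_s'],2))
    if yaw is not None: print('rotvec',(R.inv()*Ro.from_euler('xyz',[180,0,yaw],degrees=True)).as_rotvec(degrees=True).round(2))
E
python3 -m creep '[[0,0,0,0,0,0,-10.7],[0,0,0,0,0,0,-10.7],[0,0,0,0,0,0,-10.7],[0,0,0,0,0,0,-10.7],[0,0,0,0,0,0,-10.4]]' 40
python3 - <<'E'
from h import *
delta([524.85,-347.24,100],80.1)
E
```

```text
time_s: 0.78
ee_pos: [259.2, -513.0, 213.6]
ee_rot: [-180.0, -0.0, 80.3]
force: [-0.1, 0.4, -0.2]
gripper_width: 91.4
tool shift [207.9 234.1 113.6] pos [ 259.2  -513.03  213.58] rot [-1.7998e+02 -4.0000e-02  8.0350e+01] t 0.78
rotvec [-0.02 -0.04  0.25]
```

```bash

python3 -m creep '[[0,42,47,0,0,0,0],[0,42,47,0,0,0,0],[0,42,47,20,0,0,0],[0,42,47,20,0,0,0],[0,40,46,20,0,0,0]]'
python3 - <<'E'
from h import *
delta([524.85,-347.24,100],80.1)
E
```

```text
time_s: 1.4
ee_pos: [519.1, -352.8, 156.0]
ee_rot: [180.0, 0.0, 80.0]
force: [0.5, 0.2, 0.6]
gripper_width: 91.4
tool shift [ 6.5  4.7 56. ] pos [ 519.14 -352.83  156.  ] rot [1.800e+02 2.000e-02 8.001e+01] t 1.4
rotvec [ 0.    0.02 -0.09]
```

```bash

python3 -m creep '[[0,0,0,0,0,0,0]]'
python3 - <<'E'
from h import *
delta([524.85,-347.24,100],80.1)
f=snap('wrist','w1'); delta([524.85,-347.24,100],80.1)
E
```

```text
time_s: 1.52
ee_pos: [519.8, -350.8, 154.1]
ee_rot: [-179.8, -0.1, 80.3]
force: [0.1, -0.5, -0.2]
gripper_width: 90.9
tool shift [ 4.3  4.6 54.1] pos [ 519.79 -350.83  154.1 ] rot [-1.7982e+02 -1.4000e-01  8.0300e+01] t 1.52
rotvec [-0.18 -0.14  0.2 ]
tool shift [ 6.2  5.6 55.2] pos [ 518.37 -352.5   155.2 ] rot [-1.7985e+02 -5.0000e-02  8.0200e+01] t 1.57
rotvec [-0.15 -0.05  0.1 ]
```

View pics/w1.png

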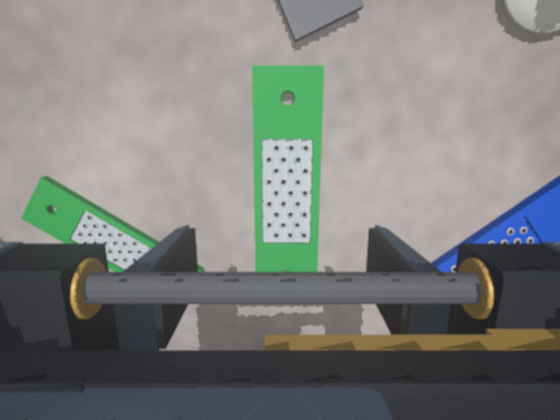

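The wrist view shows the grater upright in the image, with its top end at row 66, a hole at (287,98), and edges at columns about 253 and 323. I'll re-measure it here.

```bash

python3 - <<'E'
from h import *
f=load('w1'); im=f['frame']; hsv=cv2.cvtColor(im,cv2.COLOR_RGB2HSV)
g=cv2.inRange(hsv,(50,120,50),(75,255,255)); 
L=[];Rr=[];
for v in range(75,260,5):
    u=np.where(g[v,240:340])[0]+240; L.append(ray(f,u.min(),v,12)[:2]); Rr.append(ray(f,u.max()+1,v,12)[:2])
L=np.array(L);Rr=np.array(Rr);print('width',np.linalg.norm((L-Rr),axis=1).round(1))
for e in(L,Rr):
    print(e[0],e[-1],np.degrees(np.arctan2(*(e[0]-e[-1])[::-1])))
col=np.where(g[:,288])[0].min(); print('end',ray(f,288,col,12))
m=(L[:8].mean(0)+Rr[:8].mean(0))/2
h=(cv2.inRange(im[85:112,275:300],(0,0,0),(255,140,255))>0)
hh=1-(g[85:112,275:300]>0); ys,xs=np.where(hh); print('hole',xs.mean()+275.5,ys.mean()+85.5,ray(f,xs.mean()+275.5,ys.mean()+85.5,12))
th=np.radians(80.1); d=np.array([np.cos(th),np.sin(th)]); print('top pred end',np.array([524.85,-347.24])+112*d,'hole',np.array([524.85,-347.24])+85*d)
E
```

```text
width [60.5 59.8 60.  60.3 59.6 59.8 60.  60.2 59.5 59.8 60.  60.2 60.4 60.6
 59.9 59.2 59.4 59.7 59.9 60.1 59.4 59.6 59.8 60.1 60.3 59.6 58.8 59.1
 59.3 59.5 59.7 59.  59.2 59.5 59.7 59.9 60.2]
[ 513.50760492 -239.47688478] [ 484.72710497 -403.49302932] 80.04742880417663
[ 573.12387311 -249.76552371] [ 544.03356362 -413.63514237] 79.93366049113453
end [ 544.38819582 -238.26339439   12.        ]
hole 287.79411764705884 98.75882352941177 [ 539.91504549 -263.89717182   12.        ]
top pred end [ 544.10605923 -236.90775547] hole [ 539.46397352 -263.50570728]
```

```bash

python3 -m creep '[[0,5,5,40,0,0,0],[0,0,0,50,0,0,0],[0,0,0,50,0,0,0],[0,0,0,0,0,0,0],[0,0,0,0,0,0,0]]'
python3 - <<'E'
from h import *
delta([524.85,-347.24,2],80.05)
E
```

```text
time_s: 2.2
ee_pos: [524.1, -351.6, 18.8]
ee_rot: [179.8, 0.1, 79.9]
force: [0.0, 0.1, 0.3]
gripper_width: 91.5
tool shift [ 4.5 -0.1 16.8] pos [ 524.12 -351.63   18.83] rot [1.7983e+02 9.0000e-02 7.9940e+01] t 2.2
rotvec [ 0.17  0.09 -0.11]
```

```bash

python3 -m creep '[[0,0,0,0,0,0,0]]'
```

```text
time_s: 2.33
ee_pos: [524.8, -351.4, 19.5]
ee_rot: [179.7, 0.1, 80.0]
force: [-0.7, 0.3, -0.0]
gripper_width: 91.1
```

```bash

python3 -m creep '[[0,4,0,10,0,0,0],[0,0,0,6,0,0,0],[0,0,0,0,0,0,0]]'
python3 -m creep '[[0,0,0,0,0,0,0]]'
```

```text
time_s: 2.7
ee_pos: [524.2, -345.8, 0.5]
ee_rot: [-180.0, -0.0, 80.0]
force: [-1.1, 0.5, -0.4]
gripper_width: 91.4
time_s: 2.82
ee_pos: [524.1, -345.9, 0.4]
ee_rot: [-180.0, -0.0, 80.0]
force: [-0.5, 0.2, -0.1]
gripper_width: 90.8
```

```bash

python3 -m creep '[[0,0,0,-2,0,0,0],[0.3,0,0,0,0,0,0],[0.5,0,0,0,0,0,0],[1,0,0,0,0,0,0],[1,0,0,0,0,0,0]]' 40
python3 -m creep '[[1,0,0,0,0,0,0],[1,0,0,0,0,0,0],[1,0,0,0,0,0,0]]'

```

```text
time_s: 3.45
ee_pos: [524.3, -346.1, 2.7]
ee_rot: [180.0, 0.0, 80.0]
force: [0.0, -0.0, -0.1]
gripper_width: 61.9
time_s: 3.82
ee_pos: [524.3, -346.1, 2.7]
ee_rot: [180.0, 0.0, 80.0]
force: [0.6, -0.3, 0.6]
gripper_width: 61.6
```

```bash

python3 -m creep '[[1,0,0,-20,0,0,0],[1,0,0,-40,0,0,0],[1,0,0,-45,0,0,0],[1,0,0,-45,0,0,0],[1,0,0,-20,0,0,0]]'
python3 -m creep '[[1,0,0,0,0,0,0],[1,0,0,0,0,0,0]]'
python3 - <<'E'
from h import *
f=snap('wrist','w2'); print(state()['ee_pos'],state()['force'],state()['torque'])
delta([509.3,174.8,180],78.35)
E
```

```text
time_s: 4.45
ee_pos: [524.8, -346.5, 175.6]
ee_rot: [179.8, 0.1, 80.0]
force: [0.4, 0.2, -2.3]
gripper_width: 61.8
time_s: 4.7
ee_pos: [523.3, -345.5, 171.0]
ee_rot: [-179.8, -0.1, 80.0]
force: [0.1, -0.7, -1.9]
gripper_width: 61.8
[ 523.28100803 -345.4178007   170.75560522] [ 0.2996374  -0.08840882 -1.23280168] [ 0.03758374 -0.0659023  -0.02216808]
tool shift [ 509.9 -104.1   -8.2] pos [ 523.28 -345.42  170.76] rot [-1.7981e+02 -8.0000e-02  8.0010e+01] t 4.75
rotvec [-0.19 -0.08  1.66]
```

View pics/w2.png

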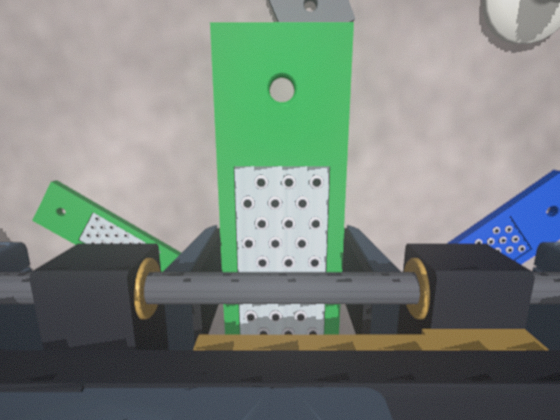

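The plate is held level, with hole a at (282,89) in the wrist view. Carrying it over to the deck.

```bash

python3 -m creep '[[1,30,-6,-2,0,0,0.7],[1,50,-10,-2,0,0,1],[1,50,-10,-2,0,0,0],[1,50,-10,-2,0,0,0],[1,50,-10,0,0,0,0]]'
python3 - <<'E'
from h import *
delta([509.3,174.8,175],78.35)
E
```

```text
time_s: 5.38
ee_pos: [523.2, -109.8, 179.3]
ee_rot: [-179.9, -0.0, 78.3]
force: [0.3, 0.3, -1.7]
gripper_width: 61.7
tool shift [275.8 -71.4   4.5] pos [ 523.2  -109.8   179.33] rot [-1.7987e+02 -1.0000e-02  7.8280e+01] t 5.38
rotvec [-0.13 -0.01 -0.07]
```

```bash

python3 -m creep '[[1,50,-12,0,0,0,0],[1,50,-13,0,0,0,0],[1,50,-13,0,0,0,0],[1,50,-13,0,0,0,0],[1,40,-11,0,0,0,0]]'
python3 -m creep '[[1,20,-6,0,0,0,0],[1,0,0,0,0,0,0],[1,0,0,0,0,0,0],[1,0,0,0,0,0,0]]'
python3 - <<'E'
from h import *
delta([509.3,174.8,175],78.35)
f=snap('wrist','w3');f=snap('top','t3');f=snap('side','s3')
delta([509.3,174.8,175],78.35)
E
```

```text
time_s: 6.0
ee_pos: [510.8, 137.9, 179.2]
ee_rot: [-179.9, 0.1, 78.4]
force: [-0.1, -0.3, -1.2]
gripper_width: 61.7
time_s: 6.5
ee_pos: [510.0, 155.9, 180.3]
ee_rot: [-180.0, 0.0, 78.2]
force: [1.2, 0.3, -0.6]
gripper_width: 61.6
tool shift [18.4 -4.6  5.3] pos [510.05 155.87 180.28] rot [-1.7997e+02  4.0000e-02  7.8230e+01] t 6.5
rotvec [-0.03  0.04 -0.12]
tool shift [18.1 -4.7  5.6] pos [510.19 156.14 180.61] rot [-1.800e+02  1.000e-02  7.824e+01] t 6.65
rotvec [-0.    0.01 -0.11]
```

View pics/w3.png

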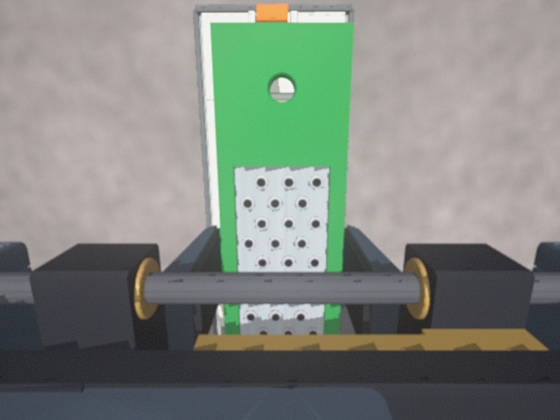

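View pics/t3.png

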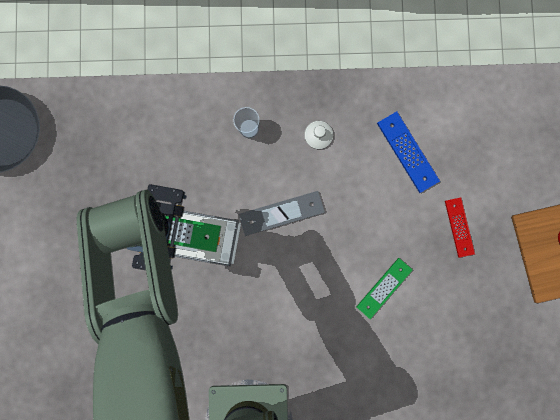

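View pics/s3.png

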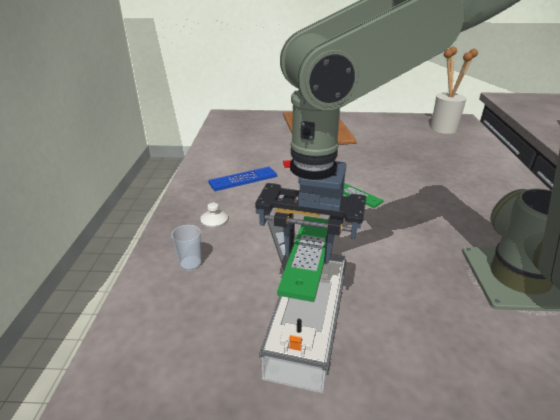

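```bash

python3 - <<'E'
from h import *
s=state(); z=s['ee_pos'][2]; print(s['ee_pos'])
def hole(n,box,zz):
    f=load(n); x0,y0,x1,y1=box; im=f['frame']; hsv=cv2.cvtColor(im,cv2.COLOR_RGB2HSV)
    g=cv2.inRange(hsv,(50,100,30),(75,255,255))[y0:y1,x0:x1]; ys,xs=np.where(g==0)
    u,v=xs.mean()+x0+.0,ys.mean()+y0+.0; print(n,len(xs),u,v,ray(f,u,v,zz)); return u,v
hole('w2',(262,70,302,110),170.8+9.3); hole('w3',(262,70,302,110),z+9.3)
for n,b in(('s3',(285,215,330,310)),('t3',(170,215,250,260))):
    f=load(n);x0,y0,x1,y1=b;c=f['frame'][y0:y1,x0:x1];k=8 if n=='t3' else 6
    cv2.imwrite(f'pics/c_{n}.png',cv2.resize(cv2.cvtColor(c,cv2.COLOR_RGB2BGR),None,fx=k,fy=k,interpolation=0))
w=load('w3')
for p in([526.3,257.3,120],[492.5,92.2,120]): print('peg in wrist',proj(w,p))
E
```

```text
[510.19249785 156.14302215 180.61234127]
w2 517 281.52998065764024 89.22630560928434 [ 537.99145919 -262.84113752  180.1       ]
w3 532 281.53195488721803 89.02255639097744 [527.28302527 238.05611258 189.91234127]
peg in wrist [273.82243861  67.7895248 ]
peg in wrist [276.14387099 305.71363897]
```

View pics/c_s3.png

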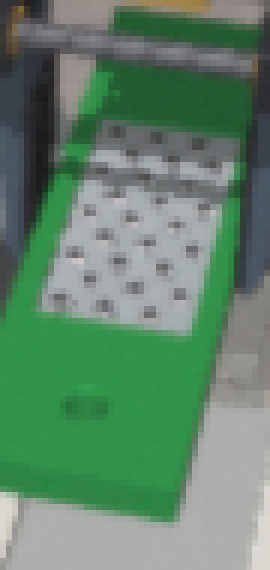

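View pics/c_t3.png

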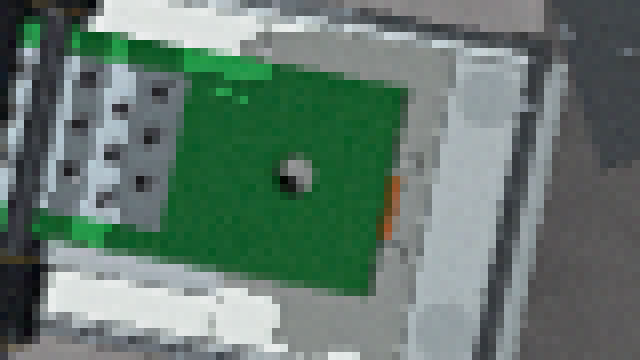

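```bash

python3 - <<'E'
from h import *
f=load('t3'); p=ray(f,206.4,236.6,189.9); print('hole b top',p)
s=load('s3'); q=ray(s,285+86/6-.5,215+407/6-.5,189.9); print('hole a side',q)
th=np.radians(78.24);d=np.array([np.cos(th),np.sin(th)]);t=np.array([510.19,156.14]);print('pred a',t+83.7*d,'b',t-86.3*d)
E
```

```text
hole b top [492.50200936  71.2286976  189.9       ]
hole a side [526.77238693 240.81283801 189.9       ]
pred a [527.2491166  238.08312992] b [492.60097057  71.6514443 ]
```

```bash

python3 - <<'E'
from h import *
delta([509.66,175.6,133],78.5)
E
```

```text
tool shift [19.  -4.5 47.6] pos [510.19 156.14 180.61] rot [-1.800e+02  1.000e-02  7.824e+01] t 6.65
rotvec [-0.    0.01 -0.26]
```

```bash

python3 -m creep '[[1,12,-3,0,0,0,-0.2],[1,7,-1.5,10,0,0,0],[1,0,0,22,0,0,0],[1,0,0,15.5,0,0,0],[1,0,0,0,0,0,0]]'
python3 -m creep '[[1,0,0,0,0,0,0],[1,0,0,0,0,0,0]]'
python3 - <<'E'
from h import *
f=snap('wrist','w4');f=snap('top','t4');f=snap('side','s4')
delta([509.66,175.6,133],78.5)
for n,b,k in(('w4',(240,0,340,120),6),('s4',(260,240,360,340),5),('t4',(170,205,250,265),8)):
    f=load(n);x0,y0,x1,y1=b;c=f['frame'][y0:y1,x0:x1]
    cv2.imwrite(f'pics/c_{n}.png',cv2.resize(cv2.cvtColor(c,cv2.COLOR_RGB2BGR),None,fx=k,fy=k,interpolation=0))
E
```

```text
time_s: 7.28
ee_pos: [508.5, 176.3, 131.5]
ee_rot: [-179.8, 0.1, 78.5]
force: [-0.1, 0.7, -2.2]
gripper_width: 61.9
time_s: 7.52
ee_pos: [510.1, 176.6, 133.9]
ee_rot: [179.9, -0.0, 78.5]
force: [-0.1, -0.6, -2.3]
gripper_width: 61.5
tool shift [-0.9 -0.   0.7] pos [509.84 176.46 133.69] rot [ 1.7994e+02 -3.0000e-02  7.8500e+01] t 7.67
rotvec [ 0.06 -0.03 -0.  ]
```

View pics/c_w4.png

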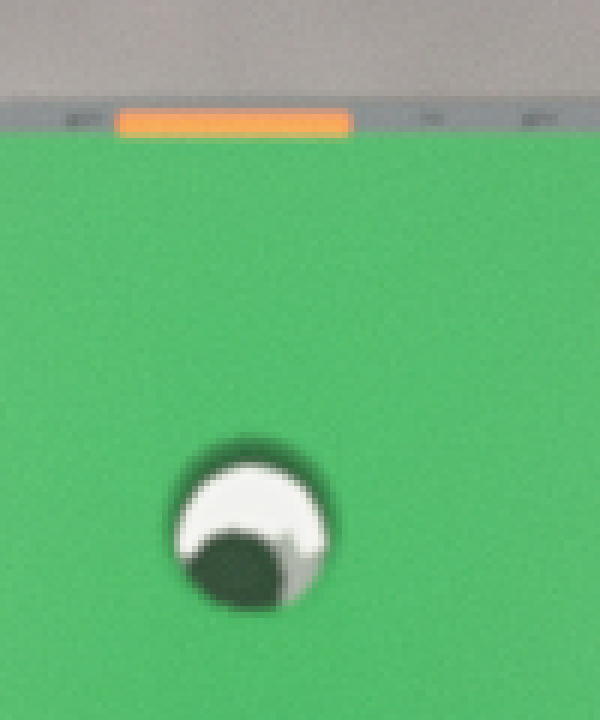

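View pics/c_s4.png

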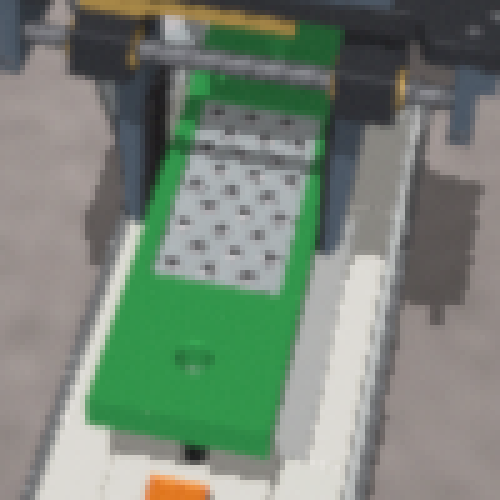

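View pics/c_t4.png

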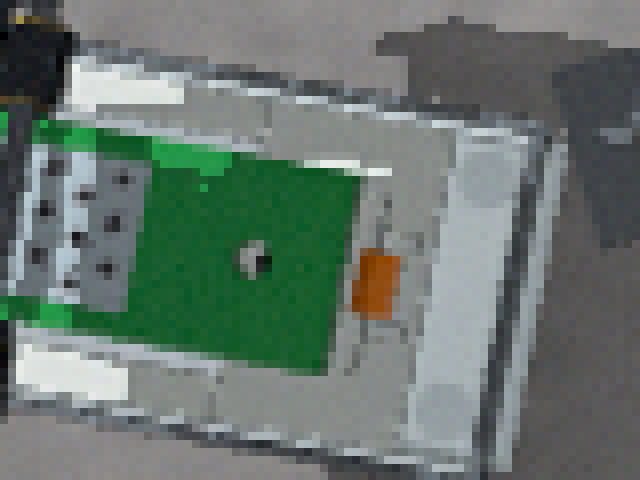

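```bash

python3 - <<'E'
from h import *
w=load('w4');t=load('t4'); z=133.6
C=lambda x,y,x0,y0,k:(x0+x/k-.5,y0+y/k-.5)
pa=ray(w,*C(236,578,240,0,6),120); ha=ray(w,*C(252,525,240,0,6),z+9.3); 
hb2=ray(t,*C(253,260,170,205,8),z+9.3); pb=ray(t,203.0,237.2,120)
hl=ray(w,*C(252,537,240,0,6),z-2.7)
print('pa',pa,'ha',ha,hl,'hb',hb2,'pb',pb)
d=np.array([np.cos(np.radians(78.5)),np.sin(np.radians(78.5))]);n=np.array([d[1],-d[0]])
for nm,e in(('a',pa-ha),('b',pb-hb2)): print(nm,'along',e[:2]@d,'across',e[:2]@n)
print(np.degrees(np.arctan2(*(pa-pb)[:2][::-1])),np.linalg.norm(pa-pb),np.degrees(np.arctan2(*(ha-hb2)[:2][::-1])),np.linalg.norm((ha-hb2)[:2]))
E
```

```text
pa [525.34134176 257.78160135 120.        ] ha [527.10453396 259.70547222 142.9       ] [527.15944166 259.87283157 130.9       ] hb [492.83099856  91.76497371 142.9       ] pb [492.6736254   91.19519449 120.        ]
a along -2.236772581648852 across -1.3442374434421318
b along -0.589715899651315 across -0.04061813149029943
78.90504655936097 169.75927262291458 78.46539104352534 171.40211861651542
```

```bash

python3 -m creep '[[1,-1.7,-0.7,3,0,0,-0.45],[1,0,0,3.5,0,0,0],[1,0,0,0,0,0,0],[1,0,0,0,0,0,0]]'
python3 - <<'E'
from h import *
f=snap('wrist','w5');f=snap('top','t5')
delta([509.66,175.6,126],78.5); print(state()['force'])
for n,b,k in(('w5',(240,0,340,120),6),('t5',(170,205,250,265),8)):
    f=load(n);x0,y0,x1,y1=b;c=f['frame'][y0:y1,x0:x1]
    cv2.imwrite(f'pics/c_{n}.png',cv2.resize(cv2.cvtColor(c,cv2.COLOR_RGB2BGR),None,fx=k,fy=k,interpolation=0))
E
```

```text
time_s: 8.18
ee_pos: [508.5, 174.9, 126.6]
ee_rot: [-180.0, 0.0, 78.9]
force: [-0.4, 0.4, -1.9]
gripper_width: 61.6
tool shift [0.9 0.9 0.7] pos [508.58 174.93 126.69] rot [179.99  -0.    78.95] t 8.28
rotvec [ 0.01 -0.    0.45]
[ 0.06687388 -0.12678524 -1.93537667]
```

View pics/c_w5.png

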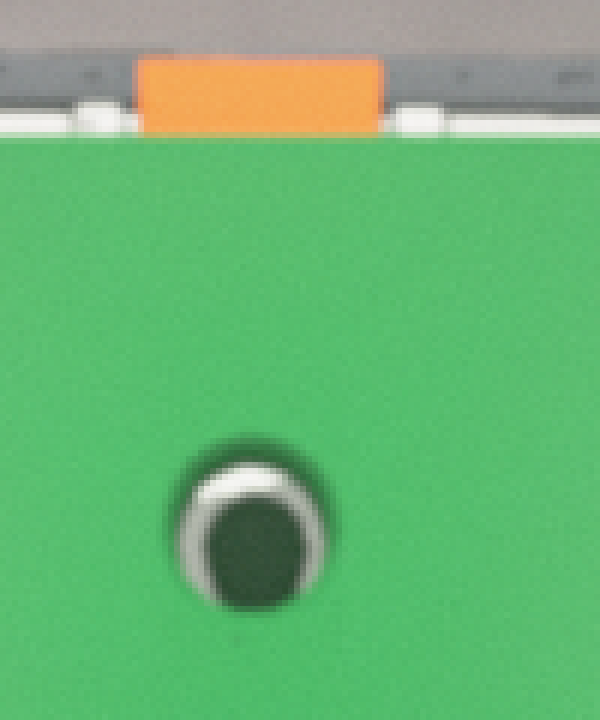

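View pics/c_t5.png

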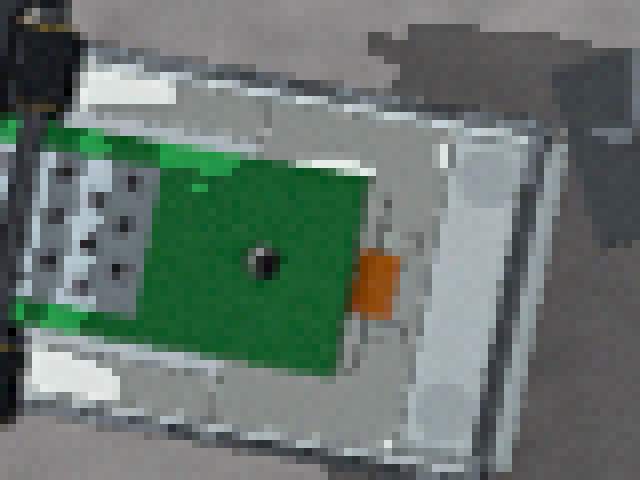

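Peg a now shows almost centred in hole a in the wrist view (252–255, 540–545 in the crop). Peg b is dark and roughly central in hole b in the top view. I'll feel downwards gently.

```bash

python3 -m creep '[[1,0,0,2.5,0,0,0],[1,0,0,1,0,0,0],[1,0,0,0,0,0,0]]'
python3 -m creep '[[1,0,0,1,0,0,0],[1,0,0,0,0,0,0]]'
python3 -m creep '[[1,0,0,1,0,0,0],[1,0,0,0,0,0,0]]'
python3 -c "from h import *;print(state()['torque'])"
```

```text
time_s: 8.65
ee_pos: [508.4, 174.8, 123.0]
ee_rot: [-180.0, 0.0, 79.0]
force: [-0.3, -0.3, -2.0]
gripper_width: 61.4
time_s: 8.9
ee_pos: [508.5, 174.9, 122.1]
ee_rot: [-180.0, 0.0, 79.0]
force: [-0.1, 0.4, -1.5]
gripper_width: 62.0
time_s: 9.15
ee_pos: [508.5, 174.9, 121.1]
ee_rot: [-180.0, 0.0, 79.0]
force: [0.3, -0.2, -1.3]
gripper_width: 61.8
[-0.02397101 -0.10117339 -0.05373333]
```

```bash

python3 -m creep '[[1,0,0,1,0,0,0],[1,0,0,0,0,0,0]]'
python3 -m creep '[[1,0,0,1,0,0,0],[1,0,0,0,0,0,0]]'
python3 -c "
from h import *
print(state()['torque'])
f=snap('wrist','w6');f=snap('top','t6')
for n,b,k in(('w6',(240,0,340,120),6),('t6',(170,205,250,265),8)):
    f=load(n);x0,y0,x1,y1=b;c=f['frame'][y0:y1,x0:x1]
    cv2.imwrite(f'pics/c_{n}.png',cv2.resize(cv2.cvtColor(c,cv2.COLOR_RGB2BGR),None,fx=k,fy=k,interpolation=0))
"
```

```text
time_s: 9.4
ee_pos: [508.4, 174.8, 120.0]
ee_rot: [-180.0, 0.0, 79.0]
force: [0.7, 0.1, -1.9]
gripper_width: 61.4
time_s: 9.65
ee_pos: [508.5, 174.8, 119.0]
ee_rot: [-180.0, 0.0, 79.0]
force: [-0.1, 0.3, -1.8]
gripper_width: 61.7
[-0.04129632 -0.06712679 -0.0251735 ]
```

View pics/c_w6.png

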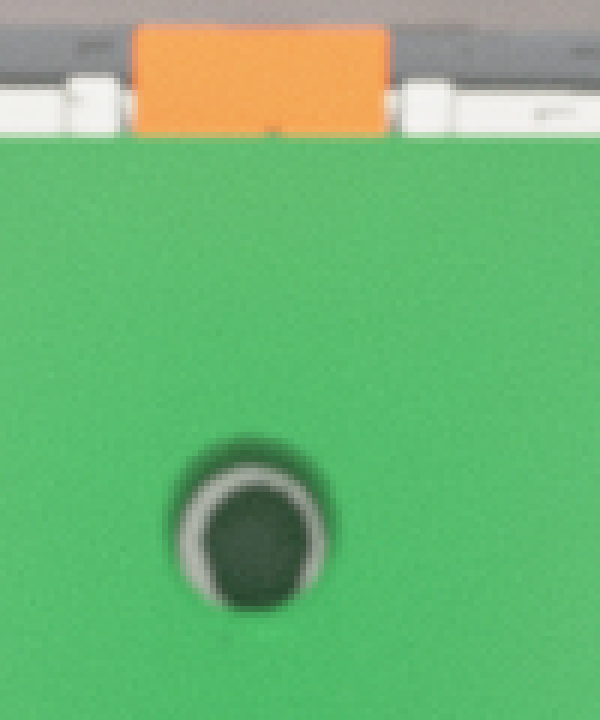

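View pics/c_t6.png

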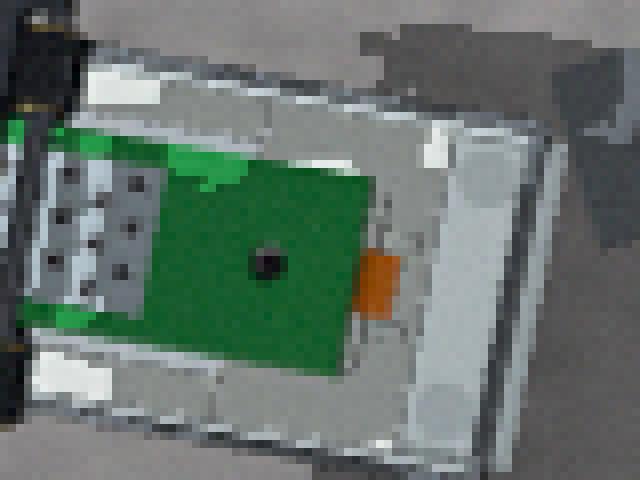

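Both pegs appear central, with no contact force. Continuing down in small steps.

```bash

python3 -m creep '[[1,0,0,1,0,0,0],[1,0,0,1,0,0,0],[1,0,0,0,0,0,0]]'
python3 -m creep '[[1,0,0,1,0,0,0],[1,0,0,0,0,0,0]]'
python3 -c "from h import *;print(state()['torque'])"
```

```text
time_s: 10.12
ee_pos: [508.4, 174.9, 117.0]
ee_rot: [-180.0, 0.0, 79.0]
force: [0.7, -0.7, -1.5]
gripper_width: 62.0
time_s: 10.38
ee_pos: [508.5, 174.8, 116.1]
ee_rot: [-180.0, 0.0, 79.0]
force: [-0.1, -0.1, -1.5]
gripper_width: 61.8
[-0.03363362 -0.09495189  0.04494132]
```

```bash

python3 -m creep '[[1,0,0,1,0,0,0],[1,0,0,0,0,0,0]]'
python3 -m creep '[[1,0,0,1,0,0,0],[1,0,0,0,0,0,0]]'
python3 -c "from h import *;print(state()['torque'])"
```

```text
time_s: 10.62
ee_pos: [508.4, 174.8, 115.1]
ee_rot: [-180.0, 0.0, 79.0]
force: [0.7, -0.2, -1.2]
gripper_width: 61.6
time_s: 10.88
ee_pos: [508.5, 174.9, 114.0]
ee_rot: [-180.0, 0.0, 79.0]
force: [-0.3, -0.5, -2.6]
gripper_width: 61.6
[-0.0124936  -0.06715298  0.00151228]
```

```bash

python3 -c "
from h import *
f=snap('wrist','w7');f=snap('top','t7');f=snap('side','s7')
for n,b,k in(('w7',(240,0,340,120),6),('t7',(170,205,250,265),8),('s7',(260,270,350,390),5)):
    f=load(n);x0,y0,x1,y1=b;c=f['frame'][y0:y1,x0:x1]
    cv2.imwrite(f'pics/c_{n}.png',cv2.resize(cv2.cvtColor(c,cv2.COLOR_RGB2BGR),None,fx=k,fy=k,interpolation=0))
"
```

```text
(no output)
```

View pics/c_w7.png

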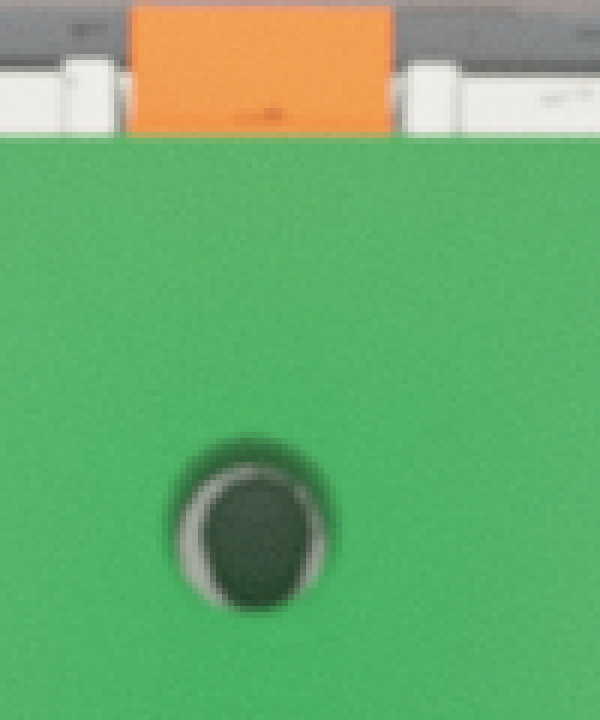

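View pics/c_t7.png

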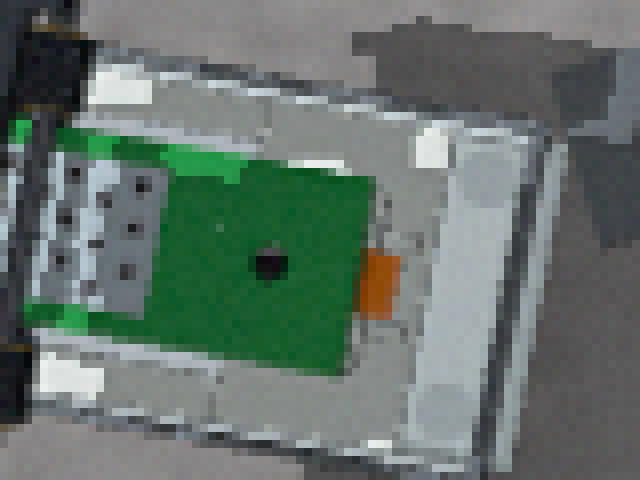

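View pics/c_s7.png

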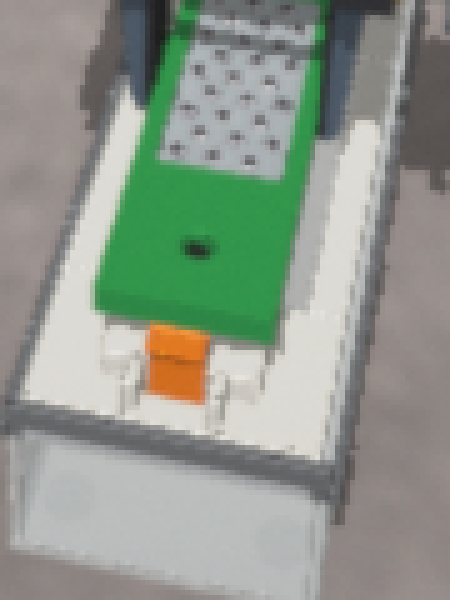

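```bash

python3 -m creep '[[1,0,0,1,0,0,0.3],[1,0,0,1,0,0,0],[1,0,0,0,0,0,0]]' 55
python3 -m creep '[[1,0,0,1,0,0,0],[1,0,0,1,0,0,0],[1,0,0,0,0,0,0]]'
python3 -c "from h import *;print(state()['torque'])"
```

```text
time_s: 11.4
ee_pos: [508.6, 174.9, 112.2]
ee_rot: [180.0, -0.0, 78.7]
force: [-0.6, 0.1, -0.6]
gripper_width: 61.5
time_s: 11.78
ee_pos: [508.9, 175.0, 110.6]
ee_rot: [179.9, -0.0, 78.7]
force: [0.9, 1.1, 4.0]
gripper_width: 61.5
[ 0.05868356 -0.00254225  0.04481423]
```

```bash

python3 -m creep '[[1,0,0,1,0,0,0],[1,0,0,1,0,0,0],[1,0,0,0,0,0,0]]'
python3 -c "from h import *;print(state()['torque'])"
```

```text
time_s: 12.15
ee_pos: [509.2, 175.1, 109.1]
ee_rot: [179.9, -0.1, 78.6]
force: [-1.3, -0.1, 7.7]
gripper_width: 61.3
[-0.0196633  -0.00367238 -0.0569367 ]
```

```bash

python3 -m creep '[[1,0,0,1,0,0,0],[1,0,0,1,0,0,0],[1,0,0,0,0,0,0]]'
python3 -m creep '[[1,0,0,1,0,0,0],[1,0,0,1,0,0,0],[1,0,0,0,0,0,0]]'
python3 -c "from h import *;print(state()['torque'])"
```

```text
time_s: 12.52
ee_pos: [508.6, 174.7, 105.8]
ee_rot: [180.0, 0.0, 78.7]
force: [1.4, 0.4, 0.7]
gripper_width: 61.5
time_s: 12.9
ee_pos: [508.2, 174.8, 103.7]
ee_rot: [-180.0, 0.0, 78.7]
force: [1.1, 0.2, -1.7]
gripper_width: 61.8
[ 0.02640149 -0.14622282 -0.01208268]
```

```bash

python3 -m creep '[[1,0,0,1,0,0,0],[1,0,0,1,0,0,0],[1,0,0,0,0,0,0]]'
python3 -m creep '[[1,0,0,1,0,0,0],[1,0,0,1,0,0,0],[1,0,0,0,0,0,0]]'
python3 -c "
from h import *
print(state()['torque'])
f=snap('side','s8')
for n,b,k in(('s8',(250,240,350,390),4),):
    f=load(n);x0,y0,x1,y1=b;c=f['frame'][y0:y1,x0:x1]
    cv2.imwrite(f'pics/c_{n}.png',cv2.resize(cv2.cvtColor(c,cv2.COLOR_RGB2BGR),None,fx=k,fy=k,interpolation=0))
"
```

```text
time_s: 13.28
ee_pos: [508.3, 174.8, 102.0]
ee_rot: [-180.0, 0.0, 78.7]
force: [0.1, 0.5, -0.6]
gripper_width: 61.4
time_s: 13.65
ee_pos: [508.5, 174.8, 100.0]
ee_rot: [180.0, 0.0, 78.7]
force: [0.6, 1.3, 0.6]
gripper_width: 61.5
[ 0.03401607 -0.13290848 -0.04197056]
```

View pics/c_s8.png

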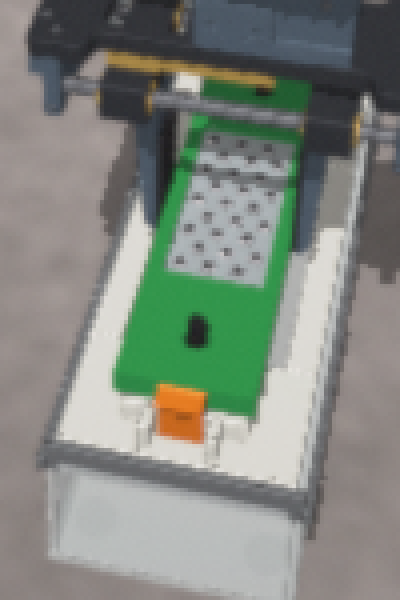

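```bash

python3 -m creep '[[1,0,0,1,0,0,0],[1,0,0,1,0,0,0],[1,0,0,1,0,0,0],[1,0,0,0,0,0,0]]'
python3 -m creep '[[1,0,0,1,0,0,0],[1,0,0,0,0,0,0]]'
python3 -c "from h import *;print(state()['torque'])"
```

```text
time_s: 14.2
ee_pos: [508.5, 174.9, 97.0]
ee_rot: [180.0, 0.0, 78.7]
force: [0.6, 0.7, 0.1]
gripper_width: 61.4
time_s: 14.45
ee_pos: [508.5, 174.9, 96.0]
ee_rot: [-180.0, 0.0, 78.7]
force: [0.5, 0.5, 1.1]
gripper_width: 61.8
[-0.03159699 -0.13390419 -0.05524782]
```

```bash

python3 -m creep '[[1,0,0,1,0,0,0],[1,0,0,0,0,0,0]]'
python3 -m creep '[[1,0,0,1,0,0,0],[1,0,0,0,0,0,0]]'
python3 -c "from h import *;print(state()['torque'])"
```

```text
time_s: 14.7
ee_pos: [508.1, 174.7, 94.7]
ee_rot: [-179.9, 0.0, 78.7]
force: [-0.9, 0.1, -2.1]
gripper_width: 61.4
time_s: 14.95
ee_pos: [508.2, 174.8, 94.6]
ee_rot: [-180.0, 0.0, 78.7]
force: [-2.5, -0.7, 3.8]
gripper_width: 61.3
[-0.13140902  0.2654712   0.01150268]
```

```bash

python3 -m creep '[[1,0,0,1,0,0,0],[1,0,0,0,0,0,0]]'
python3 -m creep '[[1,0,0,1,0,0,0],[1,0,0,0,0,0,0]]'
python3 -c "
from h import *
print(state()['torque'])
f=snap('side','s9');f=snap('top','t9');f=snap('wrist','w9')
for n,b,k in(('s9',(250,240,350,390),4),('w9',(190,0,390,120),4),('t9',(170,205,250,265),8)):
    f=load(n);x0,y0,x1,y1=b;c=f['frame'][y0:y1,x0:x1]
    cv2.imwrite(f'pics/c_{n}.png',cv2.resize(cv2.cvtColor(c,cv2.COLOR_RGB2BGR),None,fx=k,fy=k,interpolation=0))
"
```

```text
time_s: 15.2
ee_pos: [508.2, 174.8, 94.6]
ee_rot: [180.0, 0.0, 78.7]
force: [-4.0, -2.0, 10.4]
gripper_width: 61.3
time_s: 15.45
ee_pos: [508.2, 174.8, 94.5]
ee_rot: [180.0, -0.0, 78.7]
force: [-5.5, -2.0, 17.3]
gripper_width: 61.3
[-0.35509802  1.10291685  0.09597782]
```

View pics/c_s9.png

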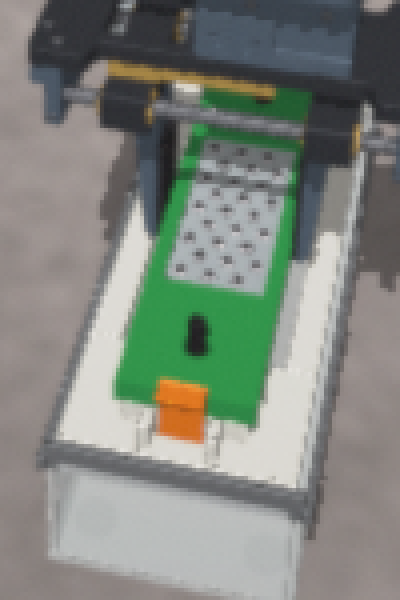

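View pics/c_w9.png

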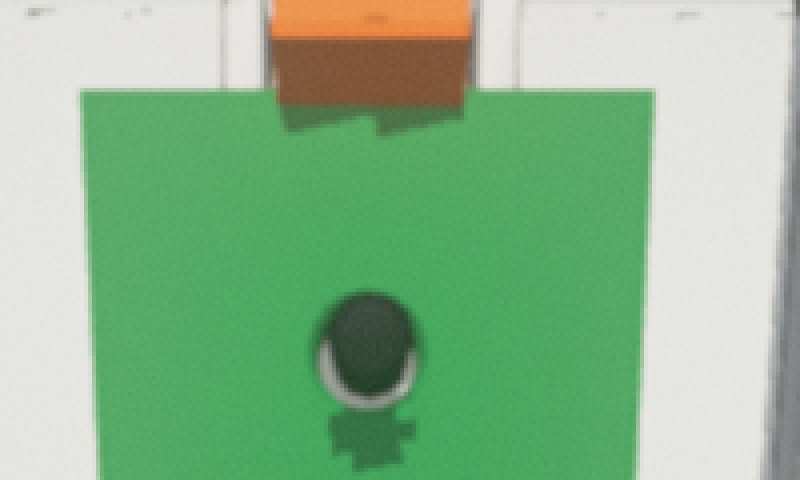

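View pics/c_t9.png

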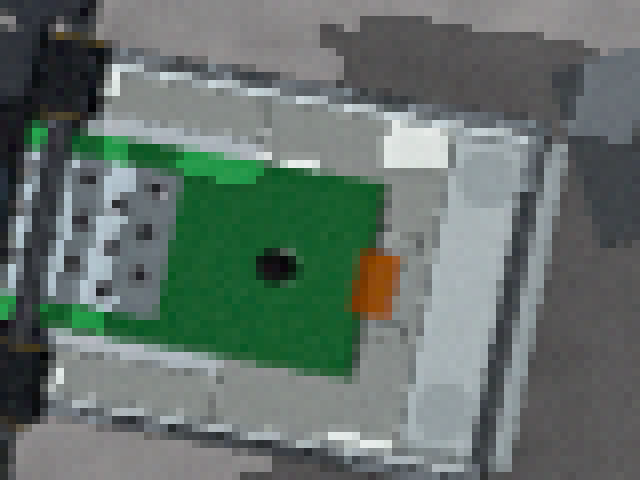

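Hard stop at TCP z 94.5 with 17 N. Both clip noses now overlap the plate's ends: the +y clip in the wrist view and the -y clip in the top view. Easing off and letting go.

```bash

python3 -m creep '[[1,0,0,-2,0,0,0],[1,0,0,0,0,0,0]]'
python3 -m creep '[[0.6,0,0,0,0,0,0],[0.2,0,0,0,0,0,0],[0,0,0,0,0,0,0],[0,0,0,0,0,0,0],[0,0,0,0,0,0,0]]'

```

```text
time_s: 15.85
ee_pos: [508.6, 174.9, 94.6]
ee_rot: [180.0, -0.0, 78.7]
force: [-1.9, -1.3, 6.8]
gripper_width: 61.4
time_s: 16.48
ee_pos: [508.5, 174.9, 93.9]
ee_rot: [-180.0, 0.0, 78.7]
force: [-0.1, -0.2, -0.2]
gripper_width: 91.2
```

```bash

python3 -m creep '[[0,0,0,-10,0,0,0],[0,0,0,-30,0,0,0],[0,0,0,-40,0,0,0],[0,0,0,-40,0,0,0],[0,0,0,-20,0,0,0]]'
python3 -m creep '[[0,-40,0,0,0,0,0],[0,-50,0,0,0,0,0],[0,-50,0,0,0,0,0],[0,-50,0,0,0,0,0],[0,-50,0,0,0,0,0]]'
python3 -m creep '[[0,-50,0,0,0,0,0],[0,-50,0,0,0,0,0],[0,-30,0,0,0,0,0],[0,0,0,0,0,0,0],[0,0,0,0,0,0,0]]'
python3 -c "
from h import *
f=snap('side','s10');f=snap('top','t10')
for n,b,k in(('s10',(250,240,360,390),4),('t10',(105,195,265,275),5)):
    f=load(n);x0,y0,x1,y1=b;c=f['frame'][y0:y1,x0:x1]
    cv2.imwrite(f'pics/c_{n}.png',cv2.resize(cv2.cvtColor(c,cv2.COLOR_RGB2BGR),None,fx=k,fy=k,interpolation=0))
"
```

```text
time_s: 17.1
ee_pos: [509.4, 175.2, 237.5]
ee_rot: [179.8, -0.1, 78.7]
force: [0.1, -0.2, 0.5]
gripper_width: 91.3
time_s: 17.73
ee_pos: [460.9, -61.9, 235.0]
ee_rot: [179.9, 0.0, 78.7]
force: [1.1, -0.4, -0.0]
gripper_width: 91.2
time_s: 18.35
ee_pos: [435.8, -187.3, 234.5]
ee_rot: [180.0, -0.0, 78.6]
force: [0.4, -0.1, 0.3]
gripper_width: 91.2
```

View pics/c_s10.png

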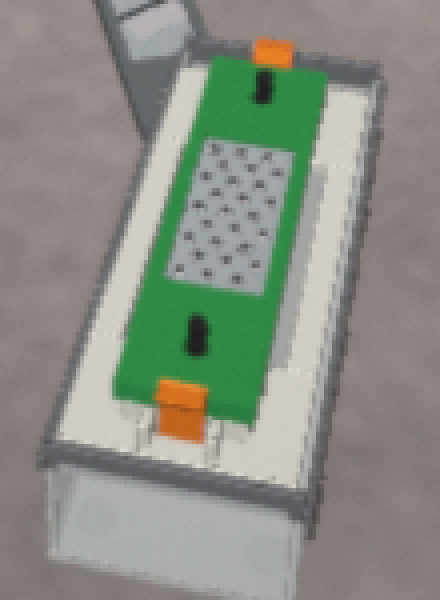

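View pics/c_t10.png

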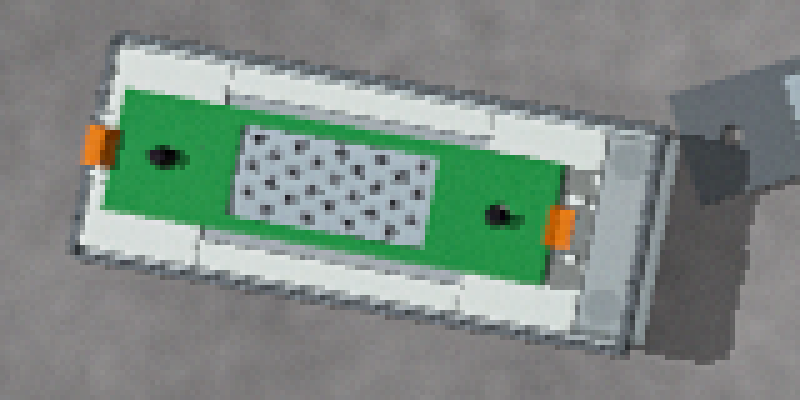

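View pics/t10.png

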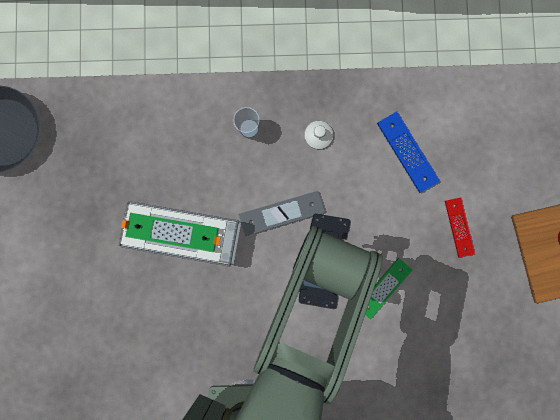

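```bash
python3 - <<'E'
from h import *
for n in('t10','s10'):
    f=load(n);hsv=cv2.cvtColor(f['frame'],cv2.COLOR_RGB2HSV)
    g=cv2.inRange(hsv,(50,120,50),(75,255,255)); o=cv2.inRange(hsv,(5,170,120),(20,255,255))
    C=max([c for c in cv2.findContours(cv2.morphologyEx(g,cv2.MORPH_CLOSE,np.ones((9,9))),0,2)[0] if cv2.boundingRect(c)[0]<(250 if n=='t10' else 340) and cv2.boundingRect(c)[1]>(0 if n=='t10' else 230)],key=cv2.contourArea)
    P=np.array([ray(f,*p[0],104)[:2] for p in C],np.float32); print(n,cv2.minAreaRect(P))
print(state()['force'])
job_done()
E
```

```text
t10 ((508.2554931640625, 173.24740600585938), (223.98272705078125, 61.72914505004883), 78.7940673828125)
s10 ((508.50457763671875, 179.517578125), (232.00628662109375, 60.845130920410156), 78.64656829833984)
[-0.8765127  -0.35008051 -0.2169429 ]
the job is handed in; nothing more can be done
```

The grater insert (the larger green one) is on the slicer with both pegs through its holes, and I've handed the job in after about 18.5 s. I gripped it at mid length and lined its holes up with the pegs in the wrist and top views. It went onto both pegs with almost no force. Passing the clip noses read about 8 N, and I then pressed it to a hard stop at 17 N.

**What the last checks showed:**
- **Clips:** both orange clips lie over the plate's ends in the top and side views.
- **Flat and home:** at the height it should have when home (top at 104 mm), the plate measures 224.0 × 61.7 mm in the top view, against 224 × 62 mm. The stop was at TCP z 94.5, which puts the underside at about 92 mm.
- **Let go:** the gripper is open and well away from the slicer, and the wrist force reads about zero.
- **Other things:** in the top view the grey insert, the food holder and the glass are where they started.

**What disagreed:**
- **Side camera:** its outline of the plate came out 232 mm long and about 6 mm off in y. That view includes the plate's visible end face, and the camera's earlier reading was already about 2.5 mm off. I went by the top view instead.
- **Peg and hole spacing:** the estimates were up to 1.5 mm off from 170 mm before the plate went on.

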